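Heft the coffee caddies and rack the full one

TASK

Only one of the three identical coffee caddies on the cork mat is full. Lift each of the three clear of the mat in turn, putting it back in its place, to feel which one it is; then stand the full one on the empty place of the wooden rack, down on the board between the back board and the front rail, and leave the two empty ones standing where they were. Set the caddies down, do not drop them, and do not knock the dotted mug or the little pot about.

Things in the scene. Friction and masses are not known exactly. Their poses are not given: they have to be found in the camera images.
- caddy_1: left (+y) one of three identical closed coffee caddies: white enamel box, flat bamboo lid (stays on), blank brown label in front; 70 mm wide (y), 54 mm deep (x), 110 mm high. Origin: centre of its underside; front faces -x. It stands on the cork mat (4 mm thick), in a row with only about 6 to 12 mm between neighbours: fingers fit before and behind, not between
- caddy_2: middle caddy, same in size, look and axes as caddy_1. Two of the three hold only a scoop and weigh 0.11 to 0.14 kg; one, any of them and not to be told by looking, holds a block of coffee and weighs 0.38 to 0.52 kg in all. Safe to grip across x or y anywhere in the upper 50 mm
- caddy_3: right (-y) caddy, same in size, look and axes as caddy_1
- mat: flat cork mat, 95 mm (x) by 240 mm (y) and 4 mm thick, fixed; the three caddies stand in a row along its y. Origin: centre of its underside.
- rack: fixed wooden counter rack, 280 mm long (y), 86 mm deep (x), front to -x. Base board 12 mm thick; back board up to 110 mm above the counter, end cheeks up to 55 mm; steel front rail, 8 mm rod centred 40 mm up. A small glass jar and a salt shaker 90 mm high stand fixed in its right (-y) half. Before it lie 70 to 120 mm of bare counter (z = 0). Origin: centre of the underside
- rack_place (a point): middle of the rack's empty place, on top of its base board, midway between rail and back board; axes as the rack's. Free for 75 mm to either side along y. From rail to back board 64 mm: a caddy fits only with its 70 mm width along the rack, 5 mm to spare before and behind, no room for fingers there: hold it by its left and right sides
- mug_dots: white mug with blue dots, upside down, 93 mm high and 127 mm over its handle. Not part of the job; loose. Origin: centre of its underside.
- dip_pot: little round white pot with a red band, 63 mm across, 34 mm high. Not part of the job; loose. Origin: centre of its underside.

How it is judged:
By the outcome, as a careful person would: the job done as asked, in the order asked, and still so for the second after the job is handed in, with the robot touching nothing.
It also fails if it takes over 72 s, if anything falls off the work surface, if the arm or the gripper's body presses on something with over 40 N, if the wrist force passes 120 N, or if a joint passes its speed limit or range.

ROBOT

A 7-joint arm with a two-finger parallel gripper is mounted at the origin on a cart in front of the work surface, level with it; the furniture and walls round the work are solid. World frame = base frame: x ahead of the robot, y to its left, z up, the work surface at z = 0. Lengths are in m, angles in rad, forces in N, time in s.
With the tool pointing down it reaches from about 0.425 to 0.875 m from the base axis. Payload 8.4 kg.
Tool frame: the origin (TCP) lies at the very end of the fingers, on their centre line; the grasp point (between the pads) lies 19 mm behind it (ctrl.hold_point_z is the distance from the TCP to the grasp point, in m); y points along the fingers, z is the direction in which the jaws open and shut, and the axes are right-handed (so a half turn about y gives the same grasp; the last joint's range is limited). The gripper opens to 85 mm and grips with 20 to 120 N. Pads are 22 mm wide; open, the fingers measure 114 mm over their backs; the gripper's body (76 mm by 85 mm) begins 54 mm behind the grasp point. The pads swing forward as they close: fully open they stand 13 mm farther back than shut.
Start: joints at [-1.309, 0.333, 0.04, 1.465, -0.013, 1.343, -0.059], TCP at [0.229, 0.608, 0.231] pointing down, gripper open.
Joint ranges: [-2.58, 2.58], [-0.38, 2.09], [-1.3, 1.39], [0.25, 2.4], [-1.5, 4.64], [0.08, 2.09], [-2.65, 2.65]. Speed limits (rad/s): [2.22, 2.22, 2.79, 2.79, 3.14, 3.14, 3.14].

INTERFACE

Orientations are given as a rotation vector (axis times angle).
In Python, from station import observe, imaging, ticket, ctrl gives the robot as it stands.
- The arm moves only by the tool apply_moves, never from a script. Its argument "commands" is a list of rows, each a list of 3 entries, a list of its own where there are three numbers: the closure, from 0 (fully open) to 1 (shut), then the shift along the tool's x, y, z in units of 25 mm (1.0 is 25 mm), then the turn about the tool's y in units of 8 degrees (1.0 is 8 degrees). In form: [[claw, [dx, dy, dz], turn], ...]. A call has exactly 8 rows; each row is the pose to reach, as a shift and turn from the pose commanded when the call began, along the tool's axes at that moment; what a row does not reach only later rows make up. A row lasts 1/10 s, in which the tool goes at most 50 mm and 8.59 degrees, less where a joint would pass 70% of its speed; a pose out of reach is approached as far as the arm can. A call with a gripper value outside its range is refused whole. The fingers move at their own pace and stop on an object; "newtons" is the grip in N (left out, the last holds). Time passes only in rows, so rows that repeat a pose let the fingers close, or fill a call up. It gives the time, the measured TCP pose, the force and the opening at its end, in the units of the state.
- observe(): the state, without advancing time (a new reading comes with each control period).
- imaging.get_image(name): name is "scene" or "top" or "wrist"; returns a dict with "img" (480x640x3 uint8, blue, green, red), "fx", "fy", "cx", "cy" (pixels), "k1" (the pictures are not rectified: a ray, as slopes to the right and down, at radius r is drawn at 1 + k1 r^2 times it, then the intrinsics apply), "world_to_cam" (4x4, takes a point from world to camera coordinates); the wrist camera has in their place "hand_eye" (4x4, takes a point from camera to tool coordinates, whose origin is the TCP and whose axes are the tool frame's). Camera axes: x right, y down, z forward; pixel columns grow to the right and rows downward; lengths in m; the calibration is good to about 2 mm. A picture is of the moment at which its call begins: read the wrist's pose just before it. There is no depth.
- ticket.close_job(): hands the job in, once; it reports no verdict.
The state is a dict: "time_s": time; "joint_positions": joint angles; "dq": joint speeds; "tau": joint torques, N m; "position": TCP position; "ee_rot": TCP orientation; "contact_force": force on the tool from outside, world axes, zero at the start; "wrist_torque": the same for the moment, N m; "opening": finger opening in m.
Only numpy, scipy, OpenCV 4.12 (cv2) and the standard library are available. Lean on these libraries where they do the work, as an engineer would, in place of code of your own. Each camera call takes 0.05 s, during which the arm holds its last target. There are 200 camera calls.

## Working session

There is one attempt and no reset: what is moved stays moved. The work goes in short steps, Python scripts to look and compute and a tool call to move; the robot and the scene stay as the last step left them, time stands still between calls to the robot, and variables do not carry over. Pictures are saved under pics/ and viewed, about 8 in all and at most 12, crops included, and the job is handed in when it is done.

Besides the shell and the picture viewer there is one more tool, called after "Request:" by a JSON object that holds its "name" and its "arguments", one argument or row to a line. apply_moves: Moves the arm, as the interface text tells. Its arguments: {"type":"object","properties":{"commands":{"type":"array","items":{"type":"array"}},"newtons":{"type":"number"}},"required":["commands"]}

```bash
ls; mkdir -p pics; python3 - <<'E'
from station import observe, imaging, ticket, ctrl
import cv2,numpy as np
s=observe(); print({k:np.round(v,3) for k,v in s.items()}, ctrl.hold_point_z)
for n in ("scene","top"):
    d=imaging.get_image(n); cv2.imwrite(f"pics/{n}0.png",d["img"]); np.save(f"pics/{n}0.npy",d,allow_pickle=True)
    print(n,[d[k] for k in("fx","fy","cx","cy","k1")]); print(np.round(d["world_to_cam"],3))
E
```

```text
pics
{'time_s': np.float64(0.0), 'joint_positions': array([-1.309,  0.334,  0.04 ,  1.466, -0.013,  1.343, -0.059]), 'dq': array([-0.001, -0.001,  0.001, -0.002,  0.001, -0.   ,  0.001]), 'tau': array([ 0.0000e+00, -6.5856e+01,  1.3660e+00, -4.0556e+01,  1.7000e-02,
        1.2000e-02, -0.0000e+00]), 'position': array([0.229, 0.608, 0.23 ]), 'ee_rot': array([-1.554,  0.283, -0.283]), 'contact_force': array([-0.677,  0.046,  0.081]), 'wrist_torque': array([ 0.041,  0.009, -0.004]), 'opening': np.float64(0.085)} 0.0187
scene [543.8894973866322, 543.8894973866322, 321.18588636400966, 241.6653618306146, -0.12273609018289526]
[[-0.152 -0.988  0.012 -0.138]
 [-0.834  0.122 -0.537  0.489]
 [ 0.53  -0.092 -0.843  0.573]
 [ 0.     0.     0.     1.   ]]
top [491.3502279957946, 491.3502279957946, 327.4181850325453, 241.4980925977627, -0.09704241205548964]
[[-0.023 -0.999 -0.023 -0.206]
 [-0.986  0.026 -0.166  0.542]
 [ 0.167  0.019 -0.986  0.91 ]
 [ 0.     0.     0.     1.   ]]
```

View pics/scene0.png

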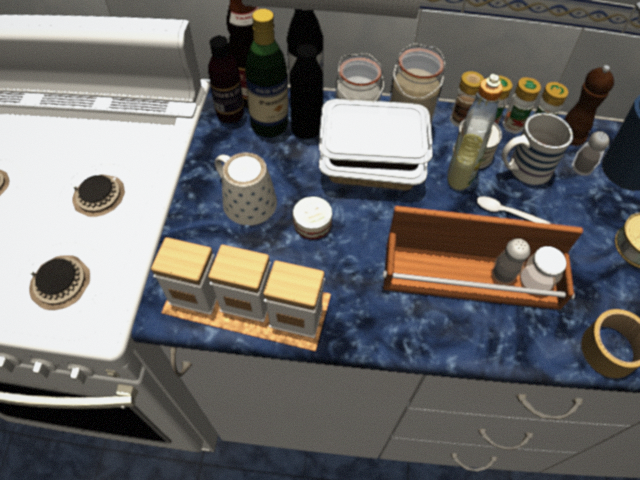

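View pics/top0.png

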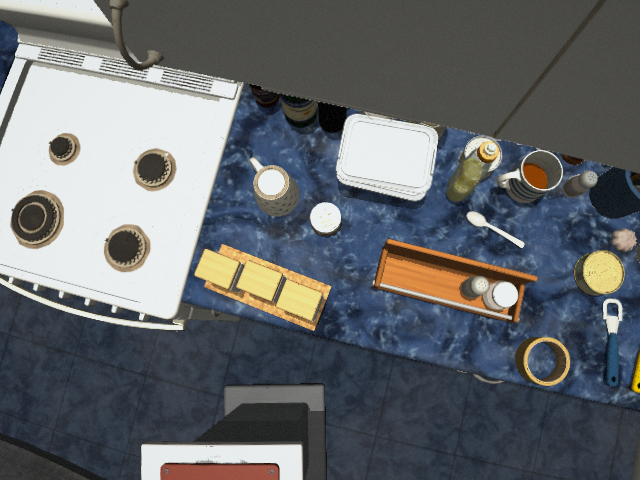

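The scene view shows the caddy lids at about (185,258), (240,270) and (296,283), with the mug at (248,187), the pot at (313,215) and the rack's empty left half around (440,265). In the top view the lids are at (217,268), (259,280) and (299,300), and the rack runs from (378,285) to (535,280).

```bash
cat > h.py <<'E'
import numpy as np, cv2
from scipy.spatial.transform import Rotation as Ro
from station import observe, imaging, ticket, ctrl
def load(n): return np.load(f"pics/{n}0.npy",allow_pickle=True).item()
def ray(d,uv,M=None):
    """camera centre and world directions of pixels; M = cam->world (default from world_to_cam)"""
    uv=np.atleast_2d(np.float64(uv)); K=np.array([[d["fx"],0,d["cx"]],[0,d["fy"],d["cy"]],[0,0,1]])
    n=cv2.undistortPoints(uv[:,None],K,np.array([d["k1"],0,0,0]))[:,0]
    M=np.linalg.inv(d["world_to_cam"]) if M is None else M
    return M[:3,3],np.c_[n,np.ones(len(n))]@M[:3,:3].T
def onplane(d,uv,z,M=None):
    c,r=ray(d,uv,M); return c+r*((z-c[2])/r[:,2])[:,None]
def proj(d,P):
    P=np.atleast_2d(P); w=d["world_to_cam"]; K=np.array([[d["fx"],0,d["cx"]],[0,d["fy"],d["cy"]],[0,0,1]])
    return cv2.projectPoints(P,cv2.Rodrigues(w[:3,:3])[0],w[:3,3],K,np.array([d["k1"],0,0,0]))[0][:,0]
def need(p=None,zdir=None):
    """shift (units of 25 mm) and turn (units of 8 deg) from the present pose to TCP p with the jaw axis along yaw zdir (rad)"""
    s=observe(); R=Ro.from_rotvec(s["ee_rot"]).as_matrix(); out=[]
    if p is not None: out.append(np.round(R.T@(np.array(p)-s["position"])/.025,2))
    if zdir is not None:
        w=R.T@[np.cos(zdir),np.sin(zdir),0]; a=np.arctan2(w[0],w[2]); a=(a+np.pi/2)%np.pi-np.pi/2
        out.append(round(np.degrees(a)/8,2))
    return out
E
python3 - <<'E'
from h import *
R=Ro.from_rotvec(observe()["ee_rot"]).as_matrix(); print(np.round(R,3))
for n,pts in (("top",[(217,268),(259,280),(299,300),(240,272),(210,290),(400,270),(440,285),(460,262)]),("scene",[(185,258),(240,270),(296,283),(215,318),(440,265)])):
    d=load(n); hsv=cv2.cvtColor(d["img"],cv2.COLOR_BGR2HSV); print(n,[hsv[v,u].tolist() for u,v in pts])
    m=cv2.inRange(hsv,(17,70,140),(30,190,255)); 
    m=cv2.morphologyEx(m,cv2.MORPH_OPEN,np.ones((3,3)))
    cs=[c for c in cv2.findContours(m,0,2)[0] if cv2.contourArea(c)>500]
    for c in cs:
        u=c[:,0].mean(0)
        P=onplane(d,c[:,0],.114)
        r=cv2.minAreaRect((P[:,:2]*1000).astype(np.float32)); print(cv2.contourArea(c),u.round(),np.round(r[0],1),np.round(r[1],1),round(r[2],1))
d=load("top"); cv2.imwrite("pics/topc.png",cv2.resize(d["img"][225:350,185:545],None,fx=2.2,fy=2.2,interpolation=2))
E
```

```text
[[ 0.936 -0.     0.353]
 [-0.353 -0.001  0.936]
 [ 0.    -1.    -0.001]]
top [[26, 105, 237], [27, 105, 236], [26, 104, 237], [23, 30, 77], [109, 125, 98], [14, 171, 230], [14, 176, 206], [12, 158, 66]]
1265.5 [603. 275.] [ 456.3 -717.7] [75.1 76.4] 88.4
4394.0 [263. 285.] [452.9 -99.4] [238.3  83.7] 67.5
scene [[24, 101, 241], [21, 106, 242], [24, 100, 242], [15, 145, 185], [12, 171, 200]]
1805.5 [292. 283.] [ 423.5 -166.6] [70.4 53.9] 67.4
1682.0 [237. 266.] [459.3 -96. ] [69.9 53.6] 67.3
1615.0 [182. 259.] [482.3 -19. ] [69.6 53.9] 67.3
```

View pics/topc.png

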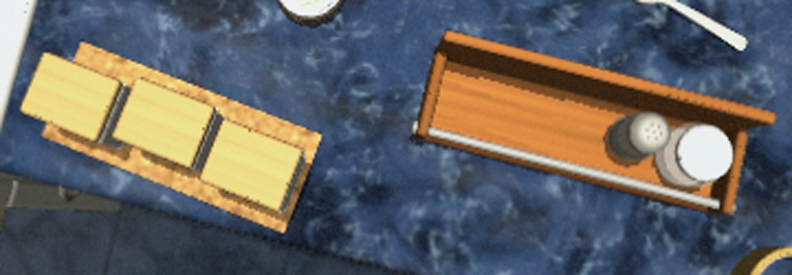

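The crop shows the lids cleanly separated from the mat and the rack empty up to the shaker at about (640,135). The rail runs from (417,130) to (718,204), and the top edge of the back board from (450,31) to (775,115).

```bash
python3 - <<'E'
from h import *
d=load("top"); hsv=cv2.cvtColor(d["img"],cv2.COLOR_BGR2HSV)
m=cv2.inRange(hsv,(20,70,190),(32,124,255)); m[:, :185]=0
m=cv2.morphologyEx(m,cv2.MORPH_OPEN,np.ones((5,5)))
for c in cv2.findContours(m,0,2)[0]:
    if cv2.contourArea(c)<400: continue
    P=onplane(d,c[:,0],.114); r=cv2.minAreaRect((P[:,:2]*1000).astype(np.float32)); print(cv2.contourArea(c),c[:,0].mean(0).round(),np.round(r[0],1),np.round(r[1],1),round(r[2],1))
# rail: bright low-saturation pixels in a band round the hand-seen line
for n,a,b in (("top",(374.5,284.1),(511.4,317.7)),("scene",(391,281),(565,294))):
    d=load(n); hsv=cv2.cvtColor(d["img"],cv2.COLOR_BGR2HSV)
    band=np.zeros(hsv.shape[:2],np.uint8); cv2.line(band,np.int32(a),np.int32(b),255,13)
    m=cv2.inRange(hsv,(0,0,110),(180,80,255))&band
    v,u=np.nonzero(m); k=(u<(480 if n=="top" else 500)); P=onplane(d,np.c_[u,v][k],.04)[:,:2]*1000
    for i in range(3):
        vx,vy,x,y=cv2.fitLine(P.astype(np.float32),cv2.DIST_HUBER,0,.01,.01).ravel()
        r=(P-[x,y])@[-vy,vx]; P=P[abs(r)<6]
    t=(P-[x,y])@[vx,vy]; print(n,"rail",len(P),"dir",np.degrees(np.arctan2(vy,vx)).round(2),np.round([x,y],1),"ends",np.round([[x+vx*q,y+vy*q] for q in (t.min(),t.max())],1))
# hand picks
d=load("top"); C=lambda *p:np.array(p)/2.2+[185,225]
for nm,p,z in (("back top rear L,R",C((450,31),(775,115)),.11),("cheek L front top outer",C((416,125),),.055),("right cheek front outer",C((733,214),),.055),("rail ends",C((417,130),(718,204)),.04),("floor L front/back",C((433,128),(440,80)),.012)):
    print(nm,np.round(onplane(d,p,z)*1000,1).tolist())
d=load("scene"); cv2.imwrite("pics/scenec.png",cv2.resize(d["img"][195:310,375:590],None,fx=3.6,fy=3.6,interpolation=2))
E
```

```text
996.0 [298. 300.] [ 423.4 -167.7] [66.9 50.7] 67.5
963.0 [260. 281.] [459.5 -96.6] [66.8 50.7] 67.4
1143.5 [600. 272.] [ 456.  -717.9] [70.8 73.5] 84.0
941.5 [216. 268.] [482.5 -19.9] [66.9 50.7] 67.5
top rail 425 dir 73.97 [ 425.8 -409.9] ends [[ 398.  -506.5]
 [ 456.4 -303.1]]
scene rail 507 dir 74.23 [ 431.6 -394.9] ends [[ 410.2 -470.6]
 [ 454.  -315.5]]
back top rear L,R [[527.3, -332.8, 110.0], [450.8, -596.2, 110.0]]
cheek L front top outer [[455.7, -306.1, 55.0]]
right cheek front outer [[371.8, -574.8, 55.0]]
rail ends [[452.6, -307.9, 40.0], [380.7, -567.6, 40.0]]
floor L front/back [[456.2, -324.5, 12.0], [499.4, -332.5, 12.0]]
```

View pics/scenec.png

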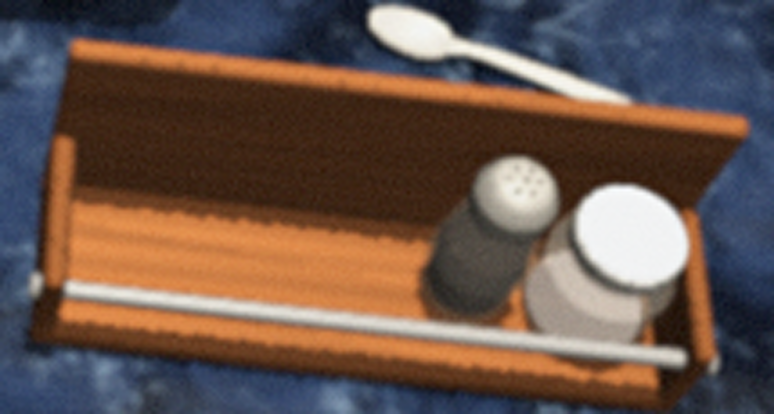

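The scene crop shows the rack clear from the left cheek (x≈70) to the shaker base (x≈430), with the rail at about y≈290–355. Both views agree to about 1 mm on the lids and the rail. I'll work out the rest and plan the first move.

```bash
sed -i 's/; a=(a+np.pi\/2)%np.pi-np.pi\/2//' h.py; cat >> h.py <<'E'
CY=np.radians(-22.6); RY=np.radians(-15.9)
C={1:(.4824,-.0194),2:(.4594,-.0963),3:(.4234,-.1671)}
N=np.array([np.cos(RY),np.sin(RY)]); T=np.array([-np.sin(RY),np.cos(RY)])
E
python3 - <<'E'
from h import *
def show(nm,d,p,z):
    P=onplane(d,p,z)[:,:2]; print(nm,np.round(P*1000).tolist(),"n,t",np.round(np.c_[P@N,P@T]*1000).tolist())
t,s=load("top"),load("scene")
show("pot",t,(325,219),.034); show("pot",s,(313,206),.034)
show("mug top",t,(271,182),.093); show("mug top",s,(246,168),.093)
show("shaker base left edge",s,(375+428/3.6,195+280/3.6),.012)
show("cheek inner floor",s,[(375+68/3.6,195+255/3.6)],.012)
show("counter front edge",t,[(330,333),(420,355)],0)
p=.9585-.4; P=N*.5585+T*-.256; print("place",P,np.linalg.norm(P))
print(need((*C[1],.20),CY))
E
```

```text
pot [[584.0, -216.0]] n,t [[621.0, -47.0]]
pot [[601.0, -218.0]] n,t [[638.0, -45.0]]
mug top [[645.0, -117.0]] n,t [[653.0, 65.0]]
mug top [[646.0, -119.0]] n,t [[654.0, 63.0]]
shaker base left edge [[448.0, -483.0]] n,t [[564.0, -342.0]]
cheek inner floor [[484.0, -329.0]] n,t [[556.0, -184.0]]
counter front edge [[361.0, -220.0], [314.0, -395.0]] n,t [[408.0, -112.0], [410.0, -294.0]]
place [ 0.46699896 -0.399212  ] 0.6143763097646262
[array([ 18.33,   1.25, -19.9 ]), np.float64(11.49)]
```

Request:
{"name": "apply_moves", "arguments": {
  "commands": [
    [0, [0.6, 0, -0.7], 0.4],
    [0, [1.9, 0, -2.0], 1.2],
    [0, [3.3, 0, -3.6], 2.1],
    [0, [4.8, 0, -5.2], 3.0],
    [0, [6.3, 0, -6.8], 3.9],
    [0, [7.8, 0, -8.4], 4.8],
    [0, [9.2, 0, -10], 5.7],
    [0, [10.4, 0, -11.3], 6.5]
  ],
  "newtons": 40
}}

```text
time_s: 0.9
position: [0.3676, 0.2639, 0.2311]
ee_rot: [-1.335, 0.988, -0.987]
contact_force: [0.4, 0.0, 1.1]
opening: 0.0854
```

```bash
python3 -c "
from h import *
print(need((*C[1],.20),CY)); R=Ro.from_rotvec(observe()['ee_rot']).as_matrix(); print(R.round(3))"
```

```text
[array([12.18,  1.24,  1.07]), np.float64(4.95)]
[[ 0.293 -0.     0.956]
 [-0.956  0.     0.293]
 [-0.    -1.    -0.   ]]
```

Request:
{"name": "apply_moves", "arguments": {
  "commands": [
    [0, [1.6, 0.1, 0.1], 0.7],
    [0, [3.3, 0.3, 0.3], 1.5],
    [0, [5.0, 0.6, 0.4], 2.3],
    [0, [6.7, 0.9, 0.6], 3.1],
    [0, [8.4, 1.1, 0.8], 3.8],
    [0, [10.0, 1.2, 0.9], 4.3],
    [0, [11.1, 1.2, 1.0], 4.5],
    [0, [11.7, 1.2, 1.0], 4.6]
  ]
}}

```text
time_s: 1.7
position: [0.4787, -0.0083, 0.2012]
ee_rot: [-1.027, 1.458, -1.458]
contact_force: [0.3, 0.7, 0.7]
opening: 0.0852
```

Request:
{"name": "apply_moves", "arguments": {
  "commands": [
    [0, [0, 0, 0], 0],
    [0, [0, 0, 0], 0],
    [0, [0, 0, 0], 0],
    [0, [0, 0, 0], 0],
    [0, [0, 0, 0], 0],
    [0, [0, 0, 0], 0],
    [0, [0, 0, 0], 0],
    [0, [0, 0, 0], 0]
  ]
}}

```text
time_s: 2.5
position: [0.4784, -0.0058, 0.2013]
ee_rot: [-1.029, 1.455, -1.455]
contact_force: [-0.0, -0.3, 1.1]
opening: 0.0852
```

```bash
python3 -c "
from h import *
print(need((*C[1],.07),CY)); s=observe(); print(s['joint_positions'].round(2),s['contact_force'].round(2),s['wrist_torque'].round(2))
d=imaging.get_image('wrist'); cv2.imwrite('pics/w1.png',d['img'])
R=np.eye(4);R[:3,:3]=Ro.from_rotvec(s['ee_rot']).as_matrix();R[:3,3]=s['position'];M=R@d['hand_eye'];print(M.round(3))
np.save('pics/w1.npy',dict(d=d,M=M),allow_pickle=True)
m=cv2.inRange(cv2.cvtColor(d['img'],40),(18,70,150),(32,130,255)); m=cv2.morphologyEx(m,cv2.MORPH_OPEN,np.ones((5,5)))
for c in cv2.findContours(m,0,2)[0]:
    if cv2.contourArea(c)<800: continue
    P=onplane(d,c[:,0],.114,M); r=cv2.minAreaRect((P[:,:2]*1000).astype(np.float32)); print(c[:,0].mean(0).round(),np.round(r[0],1),np.round(r[1],1),round(r[2],1))
"
```

```text
[array([0.46, 5.25, 0.33]), np.float64(0.39)]
[-0.73 -0.03  0.65  1.94  0.02  1.23 -0.43] [-0.01 -0.29  1.14] [0.   0.02 0.  ]
[[ 0.943 -0.316 -0.108  0.507]
 [-0.334 -0.892 -0.305  0.073]
 [ 0.     0.324 -0.946  0.344]
 [ 0.     0.     0.     1.   ]]
[333. 368.] [462.5 -99.9] [60.6 11.1] 67.9
[355. 367.] [ 477.  -104.3] [62.4 10.1] 67.1
```

View pics/w1.png

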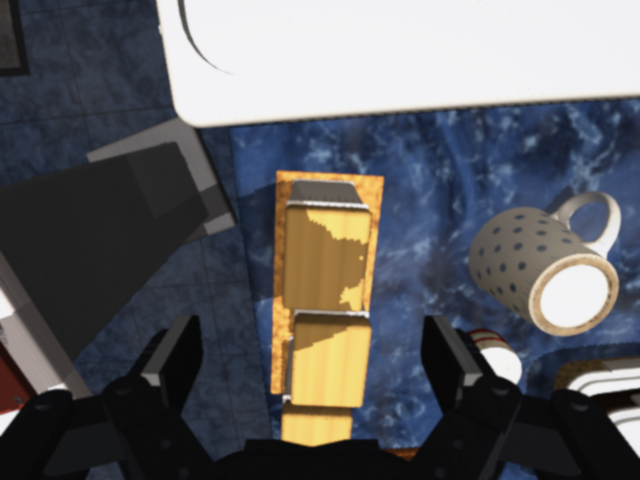

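The wrist view shows caddy 1's lid with corners near (287,205), (369,207), (366,311) and (282,308), partly shadowed by the arm. The jaws straddle the row front to back.

Request:
{"name": "apply_moves", "arguments": {
  "commands": [
    [0, [0.2, 0.5, 0.1], 0.1],
    [0, [0.4, 1.2, 0.3], 0.3],
    [0, [0.46, 2.0, 0.33], 0.39],
    [0, [0.46, 2.5, 0.33], 0.39],
    [0, [0.46, 2.5, 0.33], 0.39],
    [0, [0.46, 2.5, 0.33], 0.39],
    [0, [0.46, 2.5, 0.33], 0.39],
    [0, [0.46, 2.5, 0.33], 0.39]
  ]
}}

```text
time_s: 3.35
position: [0.4829, -0.0193, 0.1396]
ee_rot: [-0.995, 1.493, -1.493]
contact_force: [-0.6, 0.0, 0.3]
opening: 0.0858
```

```bash
python3 -c "
from h import *
a=np.load('pics/w1.npy',allow_pickle=True).item()
P=onplane(a['d'],[(287,207),(369,209),(366,311),(282,308)],.114,a['M']);print((P[:,:2]*1000).round(),P.mean(0).round(4))
print(need((*C[1],.07),CY)); s=observe(); print(s['contact_force'].round(2))"
```

```text
[[474.  23.]
 [520.   5.]
 [498. -62.]
 [446. -41.]] [ 0.4846 -0.0186  0.114 ]
[array([ 0.02,  2.78, -0.02]), np.float64(0.0)]
[-0.55  0.01  0.26]
```

Request:
{"name": "apply_moves", "arguments": {
  "commands": [
    [0, [0, 0.7, 0], 0],
    [0, [0, 1.5, 0], 0],
    [0, [0, 2.2, 0], 0],
    [0, [0, 2.7, 0], 0],
    [0, [0, 2.8, 0], 0],
    [0, [0, 2.8, 0], 0],
    [0.2, [0, 2.8, 0], 0],
    [0.5, [0, 2.8, 0], 0]
  ]
}}

```text
time_s: 4.15
position: [0.483, -0.0193, 0.0696]
ee_rot: [-0.995, 1.493, -1.493]
contact_force: [0.2, 0.7, -0.4]
opening: 0.0591
```

Request:
{"name": "apply_moves", "arguments": {
  "commands": [
    [1, [0, 0, 0], 0],
    [1, [0, 0, 0], 0],
    [1, [0, 0, 0], 0],
    [1, [0, 0, 0], 0],
    [1, [0, 0, 0], 0],
    [1, [0, 0, 0], 0],
    [1, [0, 0, 0], 0],
    [1, [0, 0, 0], 0]
  ],
  "newtons": 40
}}

```text
time_s: 4.95
position: [0.4831, -0.0193, 0.0697]
ee_rot: [-0.995, 1.493, -1.493]
contact_force: [-0.7, -0.3, 6.9]
opening: 0.0537
```

```bash
python3 -c "
from h import *
print(need((*C[1],.07),CY)); s=observe(); print(s['contact_force'].round(2),s['wrist_torque'].round(2),s['opening'])"
```

```text
[array([ 0.01, -0.01, -0.02]), np.float64(0.0)]
[-0.67 -0.28  6.93] [0.08 0.26 0.01] 0.05371081107599853
```

Request:
{"name": "apply_moves", "arguments": {
  "commands": [
    [1, [0, -0.1, 0], 0],
    [1, [0, -0.4, 0], 0],
    [1, [0, -0.8, 0], 0],
    [1, [0, -1.2, 0], 0],
    [1, [0, -1.4, 0], 0],
    [1, [0, -1.4, 0], 0],
    [1, [0, -1.4, 0], 0],
    [1, [0, -1.4, 0], 0]
  ]
}}

```text
time_s: 5.75
position: [0.4821, -0.0194, 0.1035]
ee_rot: [-0.997, 1.494, -1.493]
contact_force: [-0.1, -0.6, -1.9]
opening: 0.0536
```

Request:
{"name": "apply_moves", "arguments": {
  "commands": [
    [1, [0, 0, 0], 0],
    [1, [0, 0, 0], 0],
    [1, [0, 0, 0], 0],
    [1, [0, 0, 0], 0],
    [1, [0, 0, 0], 0],
    [1, [0, 0, 0], 0],
    [1, [0, 0, 0], 0],
    [1, [0, 0, 0], 0]
  ]
}}

```text
time_s: 6.55
position: [0.4824, -0.0194, 0.1038]
ee_rot: [-0.996, 1.493, -1.493]
contact_force: [0.1, 0.6, -1.8]
opening: 0.0535
```

```bash
python3 -c "
from h import *
s=observe(); print(s['position'].round(4),s['contact_force'].round(2),s['wrist_torque'].round(2),s['opening'])"
```

```text
[ 0.4824 -0.0194  0.1038] [ 0.06  0.61 -1.79] [ 0. -0. -0.] 0.0535417044845993
```

Request:
{"name": "apply_moves", "arguments": {
  "commands": [
    [1, [0, 0.3, 0], 0],
    [1, [0, 0.7, 0], 0],
    [1, [0, 1.0, 0], 0],
    [1, [0, 1.2, 0], 0],
    [1, [0, 1.3, 0], 0],
    [1, [0, 1.36, 0], 0],
    [1, [0, 1.4, 0], 0],
    [1, [0, 1.4, 0], 0]
  ]
}}

```text
time_s: 7.35
position: [0.4822, -0.0196, 0.0697]
ee_rot: [-0.996, 1.495, -1.493]
contact_force: [-6.4, -0.6, 13.0]
opening: 0.0536
```

Request:
{"name": "apply_moves", "arguments": {
  "commands": [
    [0.4, [0, 0, 0], 0],
    [0.3, [0, 0, 0], 0],
    [0.2, [0, 0, 0], 0],
    [0, [0, 0, 0], 0],
    [0, [0, 0, 0], 0],
    [0, [0, -0.5, 0], 0],
    [0, [0, -1.5, 0], 0],
    [0, [0, -2.8, 0], 0]
  ]
}}

```text
time_s: 8.15
position: [0.4816, -0.0198, 0.1396]
ee_rot: [-0.998, 1.494, -1.494]
contact_force: [1.3, -0.1, 0.3]
opening: 0.0854
```

Request:
{"name": "apply_moves", "arguments": {
  "commands": [
    [0, [0.2, -0.6, 0], 0],
    [0, [1.0, -0.6, 0.1], 0],
    [0, [2.1, -0.6, 0.2], 0],
    [0, [3.0, -0.6, 0.3], 0],
    [0, [3.2, -0.6, 0.33], 0],
    [0, [3.2, -0.4, 0.33], 0],
    [0, [3.2, 0.2, 0.33], 0],
    [0, [3.2, 0.8, 0.33], 0]
  ]
}}

```text
time_s: 8.95
position: [0.4599, -0.0951, 0.1185]
ee_rot: [-0.996, 1.492, -1.492]
contact_force: [-0.4, 0.7, 0.6]
opening: 0.0853
```

```bash
python3 -c "
from h import *
print(need((*C[2],.07),CY)); s=observe(); print(s['contact_force'].round(2),s['wrist_torque'].round(2),s['opening'])"
```

```text
[array([ 0.05,  1.94, -0.  ]), np.float64(0.01)]
[-0.37  0.73  0.58] [0.06 0.02 0.03] 0.0852919444376229
```

Request:
{"name": "apply_moves", "arguments": {
  "commands": [
    [0, [0, 0.7, 0], 0],
    [0, [0, 1.5, 0], 0],
    [0, [0, 1.9, 0], 0],
    [0, [0, 1.96, 0], 0],
    [0.2, [0, 1.96, 0], 0],
    [0.5, [0, 1.96, 0], 0],
    [1, [0, 1.96, 0], 0],
    [1, [0, 1.96, 0], 0]
  ]
}}

```text
time_s: 9.75
position: [0.4601, -0.0964, 0.0707]
ee_rot: [-0.994, 1.492, -1.494]
contact_force: [0.3, 1.2, 6.6]
opening: 0.0537
```

Request:
{"name": "apply_moves", "arguments": {
  "commands": [
    [1, [0, 0, 0], 0],
    [1, [0, 0, 0], 0],
    [1, [0, 0, 0], 0],
    [1, [0, -0.1, 0], 0],
    [1, [0, -0.4, 0], 0],
    [1, [0, -0.8, 0], 0],
    [1, [0, -1.2, 0], 0],
    [1, [0, -1.4, 0], 0]
  ]
}}

```text
time_s: 10.55
position: [0.4598, -0.0965, 0.1062]
ee_rot: [-0.995, 1.493, -1.494]
contact_force: [-0.4, -0.2, -3.9]
opening: 0.0535
```

Request:
{"name": "apply_moves", "arguments": {
  "commands": [
    [1, [0, 0, 0], 0],
    [1, [0, 0, 0], 0],
    [1, [0, 0, 0], 0],
    [1, [0, 0, 0], 0],
    [1, [0, 0, 0], 0],
    [1, [0, 0, 0], 0],
    [1, [0, 0, 0], 0],
    [1, [0, 0, 0], 0]
  ]
}}

```text
time_s: 11.35
position: [0.4592, -0.0965, 0.1048]
ee_rot: [-0.996, 1.494, -1.494]
contact_force: [0.7, -0.2, -3.7]
opening: 0.0537
```

```bash
python3 -c "
from h import *
s=observe(); print(s['position'].round(4),s['contact_force'].round(2),s['wrist_torque'].round(2),s['opening'])"
```

```text
[ 0.4592 -0.0965  0.1048] [ 0.66 -0.16 -3.71] [ 0.01 -0.02 -0.01] 0.05365375633789441
```

Request:
{"name": "apply_moves", "arguments": {
  "commands": [
    [1, [0, 0.3, 0], 0],
    [1, [0, 0.7, 0], 0],
    [1, [0, 1.0, 0], 0],
    [1, [0, 1.2, 0], 0],
    [1, [0, 1.3, 0], 0],
    [1, [0, 1.35, 0], 0],
    [1, [0, 1.38, 0], 0],
    [1, [0, 1.38, 0], 0]
  ]
}}

```text
time_s: 12.15
position: [0.4592, -0.0966, 0.0707]
ee_rot: [-0.996, 1.494, -1.493]
contact_force: [-3.3, 0.3, 3.9]
opening: 0.0538
```

Request:
{"name": "apply_moves", "arguments": {
  "commands": [
    [0.4, [0, 0, 0], 0],
    [0.3, [0, 0, 0], 0],
    [0.2, [0, 0, 0], 0],
    [0, [0, 0, 0], 0],
    [0, [0, 0, 0], 0],
    [0, [0, -0.5, 0], 0],
    [0, [0, -1.5, 0], 0],
    [0, [0, -2.8, 0], 0]
  ]
}}

```text
time_s: 12.95
position: [0.4584, -0.0968, 0.1411]
ee_rot: [-0.998, 1.495, -1.494]
contact_force: [0.6, 0.3, 1.2]
opening: 0.0852
```

Request:
{"name": "apply_moves", "arguments": {
  "commands": [
    [0, [0.2, -0.6, 0], 0],
    [0, [1.0, -0.6, -0.1], 0],
    [0, [2.1, -0.6, -0.2], 0],
    [0, [3.0, -0.6, -0.24], 0],
    [0, [3.18, -0.6, -0.24], 0],
    [0, [3.18, -0.4, -0.24], 0],
    [0, [3.18, 0.2, -0.24], 0],
    [0, [3.18, 0.8, -0.24], 0]
  ]
}}

```text
time_s: 13.75
position: [0.4235, -0.1667, 0.1195]
ee_rot: [-0.996, 1.493, -1.493]
contact_force: [-0.1, -0.5, -0.3]
opening: 0.0856
```

```bash
python3 -c "
from h import *
print(need((*C[3],.07),CY)); s=observe(); print(s['position'],s['contact_force'].round(2),s['opening'],s['joint_positions'].round(2))"
```

```text
[array([0.02, 1.98, 0.  ]), np.float64(0.01)]
[ 0.42346236 -0.16670554  0.11954905] [-0.09 -0.51 -0.31] 0.08558724595884436 [-0.57  0.    0.86  2.09 -0.    1.05 -0.1 ]
```

Request:
{"name": "apply_moves", "arguments": {
  "commands": [
    [0, [0, 0.7, 0], 0],
    [0, [0, 1.5, 0], 0],
    [0, [0, 1.9, 0], 0],
    [0, [0, 1.98, 0], 0],
    [0.2, [0, 1.98, 0], 0],
    [0.5, [0, 1.98, 0], 0],
    [1, [0, 1.98, 0], 0],
    [1, [0, 1.98, 0], 0]
  ]
}}

```text
time_s: 14.55
position: [0.4239, -0.1676, 0.0716]
ee_rot: [-0.994, 1.492, -1.494]
contact_force: [-0.3, 0.2, 6.3]
opening: 0.0537
```

Request:
{"name": "apply_moves", "arguments": {
  "commands": [
    [1, [0, 0, 0], 0],
    [1, [0, 0, 0], 0],
    [1, [0, 0, 0], 0],
    [1, [0, -0.1, 0], 0],
    [1, [0, -0.4, 0], 0],
    [1, [0, -0.8, 0], 0],
    [1, [0, -1.2, 0], 0],
    [1, [0, -1.4, 0], 0]
  ]
}}

```text
time_s: 15.35
position: [0.4237, -0.1676, 0.1072]
ee_rot: [-0.994, 1.492, -1.494]
contact_force: [1.2, 0.1, -1.4]
opening: 0.0535
```

Request:
{"name": "apply_moves", "arguments": {
  "commands": [
    [1, [0, 0, 0], 0],
    [1, [0, 0, 0], 0],
    [1, [0, 0, 0], 0],
    [1, [0, 0, 0], 0],
    [1, [0, 0, 0], 0],
    [1, [0, 0, 0], 0],
    [1, [0, 0, 0], 0],
    [1, [0, 0, 0], 0]
  ]
}}

```text
time_s: 16.15
position: [0.4231, -0.1676, 0.1058]
ee_rot: [-0.996, 1.494, -1.494]
contact_force: [-0.5, -0.1, -0.9]
opening: 0.0537
```

```bash
python3 -c "
from h import *
s=observe(); print(s['position'].round(4),s['contact_force'].round(2),s['wrist_torque'].round(2),s['opening'])"
```

```text
[ 0.4231 -0.1676  0.1058] [-0.45 -0.05 -0.88] [0.02 0.02 0.03] 0.05374706129891506
```

The lift readings were caddy 1 ≈ −1.8 N, caddy 2 ≈ −3.8 N and caddy 3 ≈ −1.1 N, so caddy 2 is the full one. I'll put caddy 3 back and return to caddy 2.

Request:
{"name": "apply_moves", "arguments": {
  "commands": [
    [1, [0, 0.3, 0], 0],
    [1, [0, 0.7, 0], 0],
    [1, [0, 1.0, 0], 0],
    [1, [0, 1.2, 0], 0],
    [1, [0, 1.3, 0], 0],
    [1, [0, 1.35, 0], 0],
    [1, [0, 1.38, 0], 0],
    [1, [0, 1.38, 0], 0]
  ]
}}

```text
time_s: 16.95
position: [0.4232, -0.1677, 0.0716]
ee_rot: [-0.996, 1.494, -1.494]
contact_force: [-2.1, -0.1, 1.8]
opening: 0.0534
```

Request:
{"name": "apply_moves", "arguments": {
  "commands": [
    [0.4, [0, 0, 0], 0],
    [0.3, [0, 0, 0], 0],
    [0.2, [0, 0, 0], 0],
    [0, [0, 0, 0], 0],
    [0, [0, 0, 0], 0],
    [0, [0, -0.5, 0], 0],
    [0, [0, -1.5, 0], 0],
    [0, [0, -2.8, 0], 0]
  ]
}}

```text
time_s: 17.75
position: [0.4222, -0.1678, 0.1421]
ee_rot: [-0.998, 1.495, -1.494]
contact_force: [1.2, 0.5, 0.1]
opening: 0.0854
```

Request:
{"name": "apply_moves", "arguments": {
  "commands": [
    [0, [-0.2, -0.6, 0], 0],
    [0, [-1.0, -0.6, 0.1], 0],
    [0, [-2.1, -0.6, 0.2], 0],
    [0, [-3.0, -0.6, 0.24], 0],
    [0, [-3.18, -0.6, 0.24], 0],
    [0, [-3.18, -0.4, 0.24], 0],
    [0, [-3.18, 0.2, 0.24], 0],
    [0, [-3.18, 0.8, 0.24], 0]
  ]
}}

```text
time_s: 18.55
position: [0.4589, -0.0978, 0.1212]
ee_rot: [-0.994, 1.494, -1.495]
contact_force: [-0.0, -0.3, -0.9]
opening: 0.085
```

```bash
python3 -c "
from h import *
print(need((*C[2],.07),CY)); s=observe(); print(s['position'],s['contact_force'].round(2),s['opening'],s['joint_positions'].round(2))"
```

```text
[array([-0.06,  2.05, -0.01]), np.float64(-0.01)]
[ 0.45892983 -0.09777827  0.12118678] [-0.03 -0.32 -0.9 ] 0.08504207308195104 [-0.65  0.05  0.8   2.06 -0.04  1.05 -0.23]
```

Request:
{"name": "apply_moves", "arguments": {
  "commands": [
    [0, [-0.05, 0.7, 0], 0],
    [0, [-0.05, 1.5, 0], 0],
    [0, [-0.05, 1.95, 0], 0],
    [0, [-0.05, 2.05, 0], 0],
    [0.2, [-0.05, 2.05, 0], 0],
    [0.5, [-0.05, 2.05, 0], 0],
    [1, [-0.05, 2.05, 0], 0],
    [1, [-0.05, 2.05, 0], 0]
  ]
}}

```text
time_s: 19.35
position: [0.4602, -0.0955, 0.071]
ee_rot: [-0.995, 1.493, -1.494]
contact_force: [-2.9, -0.3, 6.6]
opening: 0.0536
```

Request:
{"name": "apply_moves", "arguments": {
  "commands": [
    [1, [0, 0, 0], 0],
    [1, [0, 0, 0], 0],
    [1, [0, 0, 0], 0],
    [1, [0, -0.2, 0], 0],
    [1, [0, -0.6, 0], 0],
    [1, [0, -1.2, 0], 0],
    [1, [0, -2.0, 0], 0],
    [1, [0, -3.0, 0], 0]
  ]
}}

```text
time_s: 20.15
position: [0.459, -0.0954, 0.1458]
ee_rot: [-0.997, 1.494, -1.494]
contact_force: [0.2, 0.0, -4.2]
opening: 0.0536
```

Request:
{"name": "apply_moves", "arguments": {
  "commands": [
    [1, [0, -0.9, 0], 0],
    [1, [0, -1.6, 0], 0],
    [1, [0, -2.0, 0], 0],
    [1, [0, -2.1, 0], 0],
    [1, [0, -2.1, 0], 0],
    [1, [0, -2.1, 0], 0],
    [1, [0, -2.1, 0], 0],
    [1, [0, -2.1, 0], 0]
  ]
}}

```text
time_s: 20.95
position: [0.4594, -0.0953, 0.197]
ee_rot: [-0.997, 1.494, -1.494]
contact_force: [-0.6, -0.1, -5.0]
opening: 0.0538
```

```bash
python3 -c "
from h import *
print(need((.49,-.265,.195),RY)); s=observe(); print(s['position'],s['contact_force'].round(2),s['opening'],s['joint_positions'].round(2))"
```

```text
[array([5.8 , 0.08, 3.74]), np.float64(-0.84)]
[ 0.45938243 -0.09530563  0.19701383] [-0.6  -0.06 -4.99] 0.053819417471907154 [-0.69 -0.06  0.78  1.96  0.05  1.22 -0.32]
```

Request:
{"name": "apply_moves", "arguments": {
  "commands": [
    [1, [0.4, 0, 0.2], 0],
    [1, [1.3, 0, 0.9], -0.2],
    [1, [2.5, 0, 1.6], -0.4],
    [1, [3.7, 0, 2.4], -0.6],
    [1, [4.8, 0, 3.1], -0.75],
    [1, [5.5, 0, 3.5], -0.84],
    [1, [5.8, 0, 3.74], -0.84],
    [1, [5.8, 0, 3.74], -0.84]
  ]
}}

```text
time_s: 21.75
position: [0.49, -0.2666, 0.1974]
ee_rot: [-1.065, 1.412, -1.413]
contact_force: [0.4, 0.8, -5.1]
opening: 0.0538
```

Request:
{"name": "apply_moves", "arguments": {
  "commands": [
    [1, [0, 0.3, 0], 0],
    [1, [0, 1.0, 0], 0],
    [1, [0, 2.0, 0], 0],
    [1, [0, 3.0, 0], 0],
    [1, [0, 3.6, 0], 0],
    [1, [0, 4.0, 0], 0],
    [1, [0, 4.2, 0], 0],
    [1, [0, 4.2, 0], 0]
  ]
}}

```text
time_s: 22.55
position: [0.4904, -0.2649, 0.0925]
ee_rot: [-1.065, 1.41, -1.41]
contact_force: [0.2, 0.4, -4.6]
opening: 0.0539
```

```bash
python3 -c "
from h import *
print(need((.49,-.265,.066),RY)); s=observe(); print(s['position'],s['contact_force'].round(2),s['opening'],s['joint_positions'].round(2))"
```

```text
[array([ 0.01,  1.06, -0.01]), np.float64(0.01)]
[ 0.49039996 -0.26489378  0.09253019] [ 0.21  0.45 -4.57] 0.05390453271496688 [-0.33  0.36  0.9   1.89 -0.33  1.04  0.43]
```

Request:
{"name": "apply_moves", "arguments": {
  "commands": [
    [1, [0, 0.3, 0], 0],
    [1, [0, 0.6, 0], 0],
    [1, [0, 0.8, 0], 0],
    [1, [0, 0.92, 0], 0],
    [1, [0, 0.98, 0], 0],
    [1, [0, 1.02, 0], 0],
    [1, [0, 1.02, 0], 0],
    [1, [0, 1.02, 0], 0]
  ]
}}

```text
time_s: 23.35
position: [0.4905, -0.2651, 0.0672]
ee_rot: [-1.065, 1.41, -1.41]
contact_force: [-0.0, -0.4, -4.5]
opening: 0.0535
```

Request:
{"name": "apply_moves", "arguments": {
  "commands": [
    [1, [0, 0, 0], 0],
    [0.4, [0, 0, 0], 0],
    [0.3, [0, 0, 0], 0],
    [0.2, [0, 0, 0], 0],
    [0, [0, 0, 0], 0],
    [0, [0, 0, 0], 0],
    [0, [0, -0.8, 0], 0],
    [0, [0, -1.8, 0], 0]
  ]
}}

```text
time_s: 24.15
position: [0.4896, -0.2649, 0.1119]
ee_rot: [-1.067, 1.412, -1.41]
contact_force: [0.8, -1.0, -0.6]
opening: 0.086
```

```bash
python3 -c "
from h import *
print(need((.49,-.265,.16),RY+np.pi/2)); s=observe(); print(s['position'],s['contact_force'].round(2),s['opening'],s['joint_positions'].round(2))"
```

```text
[array([ 0.  , -1.92,  0.01]), np.float64(-11.25)]
[ 0.48959531 -0.26489948  0.11190098] [ 0.8  -1.04 -0.59] 0.08602242695627202 [-0.35  0.34  0.92  1.87 -0.3   1.08  0.41]
```

Request:
{"name": "apply_moves", "arguments": {
  "commands": [
    [0, [0, -0.9, 0], 0],
    [0, [0, -1.9, 0], 0.3],
    [0, [0, -2.2, 0], 1.2],
    [0, [0, -2.2, 0], 2.2],
    [0, [0, -2.2, 0], 3.2],
    [0, [0, -2.2, 0], 4.2],
    [0, [0, -2.2, 0], 5.2],
    [0, [0, -2.2, 0], 6.2]
  ]
}}

```text
time_s: 24.95
position: [0.4904, -0.2651, 0.1673]
ee_rot: [-0.426, 1.988, -1.988]
contact_force: [1.1, 0.4, 0.3]
opening: 0.0857
```

Request:
{"name": "apply_moves", "arguments": {
  "commands": [
    [0, [0, 0, 0], 1.0],
    [0, [0, 0, 0], 2.0],
    [0, [0, 0, 0], 3.0],
    [0, [0, 0, 0], 4.0],
    [0, [0, 0, 0], 4.8],
    [0, [0, 0, 0], 5.05],
    [0, [0, 0, 0], 5.05],
    [0, [0, 0, 0], 5.05]
  ]
}}

```text
time_s: 25.75
position: [0.4904, -0.2651, 0.1671]
ee_rot: [-0.288, -2.074, 2.074]
contact_force: [-0.2, -0.8, -0.3]
opening: 0.0854
```

```bash
python3 -c "
from h import *
print(need((.49,-.265,.066),RY-np.pi/2)); s=observe(); print(s['position'],s['contact_force'].round(2),s['opening'],s['joint_positions'].round(2))
d=imaging.get_image('scene'); cv2.imwrite('pics/s2.png',d['img'])
t=imaging.get_image('top'); cv2.imwrite('pics/t2.png',t['img'])
for n,d in (('scene',d),('top',t)):
  hsv=cv2.cvtColor(d['img'],40);m=cv2.inRange(hsv,(18,70,170),(32,130,255)); m=cv2.morphologyEx(m,cv2.MORPH_OPEN,np.ones((3,3)))
  for c in cv2.findContours(m,0,2)[0]:
    if cv2.contourArea(c)<300: continue
    P=onplane(d,c[:,0],.114); r=cv2.minAreaRect((P[:,:2]*1000).astype(np.float32)); print(n,c[:,0].mean(0).round(),np.round(r[0],1),np.round(r[1],1),round(r[2],1))
a=cv2.resize(d['img'],(533,400));import numpy as np
cv2.imwrite('pics/v2.png',np.hstack([cv2.imread('pics/s2.png')[150:400,120:520],t['img'][150:400,180:560]]))
"
```

```text
[array([0.02, 4.04, 0.  ]), np.float64(0.01)]
[ 0.49037781 -0.26508579  0.1671237 ] [-0.23 -0.81 -0.27] 0.08543963986939028 [-0.61  0.44  1.3   1.82 -0.45  1.23 -1.03]
scene [285. 281.] [ 427.7 -155.9] [60.6 51.9] 66.8
scene [183. 260.] [482.1 -18.8] [68.5 52.3] 66.8
scene [630. 229.] [ 435.1 -669.8] [21.9 64.3] 62.8
top [601. 273.] [ 456.3 -717.8] [70.8 76.7] 83.4
```

View pics/v2.png

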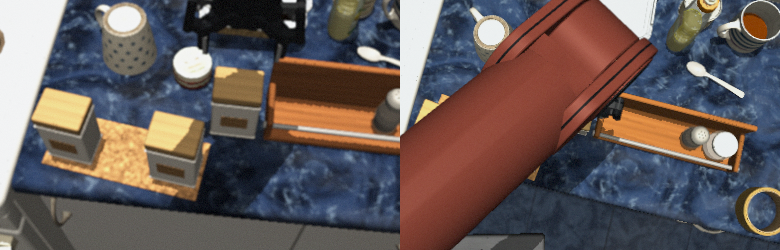

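The left half (scene) shows caddy 2 upright on the bare counter, with its lid around crop (238,87), and the two empties in their places. Mug and pot are unmoved. Next I'll measure caddy 2's lid more exactly, including the shaded part.

```bash
python3 -c "
from h import *
d=load('scene'); d['img']=cv2.imread('pics/s2.png')
hsv=cv2.cvtColor(d['img'],40);m=cv2.inRange(hsv,(15,60,50),(32,200,255)); m[:, :325]=0; m[:,390:]=0; m[:205]=0;m[265:]=0
m=cv2.morphologyEx(m,cv2.MORPH_OPEN,np.ones((3,3)))
for c in cv2.findContours(m,0,2)[0]:
    if cv2.contourArea(c)<300: continue
    P=onplane(d,c[:,0],.110); r=cv2.minAreaRect((P[:,:2]*1000).astype(np.float32)); print(cv2.boundingRect(c),np.round(r[0],1),np.round(r[1],1),round(r[2],1))
"
```

```text
(333, 216, 51, 41) [ 485.7 -264.4] [68.8 61.4] 74.1
```

Request:
{"name": "apply_moves", "arguments": {
  "commands": [
    [0, [0, 0.5, 0], 0],
    [0, [0, 1.2, 0], 0],
    [0, [0, 2.0, 0], 0],
    [0, [0, 2.8, 0], 0],
    [0, [0, 3.5, 0], 0],
    [0, [0, 3.9, 0], 0],
    [0, [0, 4.1, 0], 0],
    [0, [0, 4.1, 0], 0]
  ]
}}

```text
time_s: 26.65
position: [0.4901, -0.2652, 0.0641]
ee_rot: [-0.289, -2.072, 2.073]
contact_force: [0.1, -0.7, 0.3]
opening: 0.0853
```

Request:
{"name": "apply_moves", "arguments": {
  "commands": [
    [0.1, [0, 0, 0], 0],
    [0.3, [0, 0, 0], 0],
    [1, [0, 0, 0], 0],
    [1, [0, 0, 0], 0],
    [1, [0, 0, 0], 0],
    [1, [0, 0, 0], 0],
    [1, [0, 0, 0], 0],
    [1, [0, 0, 0], 0]
  ]
}}

```text
time_s: 27.45
position: [0.4908, -0.2659, 0.0656]
ee_rot: [-0.291, -2.073, 2.074]
contact_force: [-1.3, -1.6, 6.5]
opening: 0.0697
```

```bash
python3 -c "
from h import *
s=observe(); print(s['position'],s['contact_force'].round(2),s['wrist_torque'].round(2),s['opening'],s['joint_positions'].round(2))"
```

```text
[ 0.49077814 -0.26587804  0.06555042] [-1.34 -1.63  6.53] [-0.31  0.3   0.03] 0.0697222811309478 [-0.48  0.54  1.15  1.92 -0.57  1.06 -0.94]
```

Request:
{"name": "apply_moves", "arguments": {
  "commands": [
    [1, [0, -0.1, 0], 0],
    [1, [0, -0.4, 0], 0],
    [1, [0, -0.9, 0], 0],
    [1, [0, -1.6, 0], 0],
    [1, [0, -2.4, 0], 0],
    [1, [0, -3.1, 0], 0],
    [1, [0, -3.4, 0], 0],
    [1, [0, -3.4, 0], 0]
  ]
}}

```text
time_s: 28.25
position: [0.491, -0.2652, 0.1508]
ee_rot: [-0.291, -2.074, 2.074]
contact_force: [-0.1, 0.2, -5.1]
opening: 0.0694
```

```bash
python3 -c "
from h import *
P=N*.5585+T*-.259
print(P,need((*P,.15),RY-np.pi/2)); s=observe(); print(s['position'],s['contact_force'].round(2),s['wrist_torque'].round(2),s['opening'],s['joint_positions'].round(2))"
```

```text
[ 0.46617708 -0.40209722] [array([-0.54,  0.03,  5.54]), np.float64(0.01)]
[ 0.49100831 -0.26522184  0.15084846] [-0.12  0.17 -5.15] [ 0.   -0.01  0.03] 0.06943119187199025 [-0.59  0.45  1.27  1.84 -0.46  1.2  -1.02]
```

Request:
{"name": "apply_moves", "arguments": {
  "commands": [
    [1, [0, 0, 0.3], 0],
    [1, [0, 0, 1.1], 0],
    [1, [-0.1, 0, 2.2], 0],
    [1, [-0.3, 0, 3.4], 0],
    [1, [-0.4, 0, 4.5], 0],
    [1, [-0.5, 0, 5.2], 0],
    [1, [-0.54, 0, 5.5], 0],
    [1, [-0.54, 0, 5.54], 0]
  ]
}}

```text
time_s: 29.05
position: [0.4644, -0.4029, 0.1488]
ee_rot: [-0.289, -2.071, 2.071]
contact_force: [-0.7, -0.3, -4.9]
opening: 0.0695
```

```bash
python3 -c "
from h import *
P=N*.5585+T*-.259
print(P,need((*P,.078),RY-np.pi/2)); s=observe(); p=s['position'];print(p,p[:2]@N,p[:2]@T,s['contact_force'].round(2),s['opening'],s['joint_positions'].round(2))
for n in('scene','wrist'):
  d=imaging.get_image(n); cv2.imwrite(f'pics/{n}3.png',d['img']); np.save(f'pics/{n}3.npy',d,allow_pickle=True)
a=cv2.imread('pics/scene3.png')[180:320,360:600];b=cv2.imread('pics/wrist3.png')
cv2.imwrite('pics/v3.png',np.vstack([cv2.resize(a,(580,338),interpolation=2),cv2.resize(b,(348,261))if 0 else np.hstack([cv2.resize(b,(348,261)),np.zeros((261,232,3),np.uint8)])]))
"
```

```text
[ 0.46617708 -0.40209722] [array([-0.06,  2.83, -0.05]), np.float64(-0.01)]
[ 0.46436069 -0.40291052  0.14883721] 0.5569759038435023 -0.2602797969722276 [-0.68 -0.29 -4.86] 0.0695263534083047 [-0.2   0.55  1.15  1.7  -0.53  1.25 -0.78]
```

View pics/v3.png

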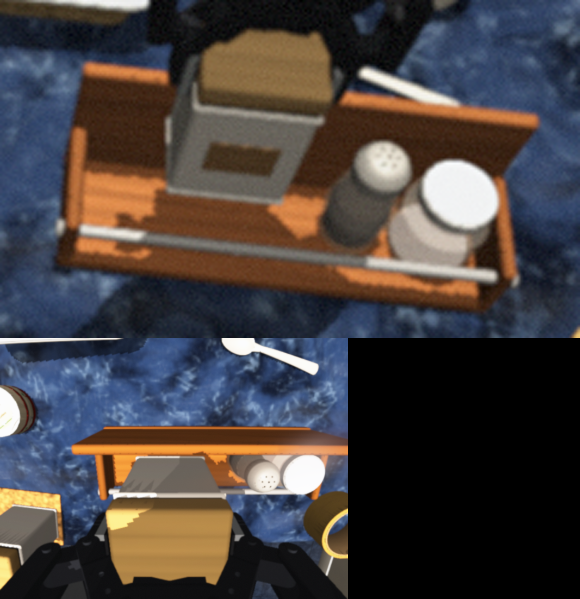

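The caddy hangs level and square above the empty place, well clear of the shaker, with its front bottom edge at crop (165,190)–(282,202). I'll check its depth position against the rail from this same view.

```bash
python3 -c "
from h import *
d=np.load('pics/scene3.npy',allow_pickle=True).item(); k=240/580
f=lambda *p:np.array(p)*k+[360,180]
for nm,p,z in (('bottom front',f((165,190),(282,202)),.0832),('rail',f((80,230),(490,275)),.04),('back board top front edge L,R',f((85,76),(536,126)),.110)):
  P=onplane(d,p,z)[:,:2]; print(nm,'n',(P@N*1000).round(1),'t',(P@T*1000).round(1))
# subpixel edge: white front -> below along columns
g=cv2.cvtColor(d['img'],6).astype(float)
sat=cv2.cvtColor(d['img'],40)[:,:,1].astype(float)
pts=[]
for u in range(434,474,3):
  v=np.arange(252,272); dv=np.gradient(sat[252:272,u]); i=dv.argmax(); pts.append((u,v[i]))
P=onplane(d,np.array(pts)+[0,0],.0832)[:,:2]; print('edge n',(P@N*1000).round(1))
print(sat[252:270,452])
"
```

```text
bottom front n [531.9 532.6] t [-225.5 -295.4]
rail n [523.  523.4] t [-180.7 -437.9]
back board top front edge L,R n [588.8 589.7] t [-171.6 -446.8]
edge n [529.  529.5 530.1 530.7 529.5 530.1 530.7 529.6 530.1 530.7 529.6 530.1
 530.7 531.3]
[ 32.  28.  35.  28.  30.  28.  29.  27.  29.  35.  81. 154. 173. 191.
 166. 172. 177. 160.]
```

Request:
{"name": "apply_moves", "arguments": {
  "commands": [
    [1, [-0.05, 0, -0.05], 0],
    [1, [-0.05, 0.2, -0.05], 0],
    [1, [-0.05, 0.6, -0.05], 0],
    [1, [-0.05, 1.1, -0.05], 0],
    [1, [-0.05, 1.6, -0.05], 0],
    [1, [-0.05, 2.1, -0.05], 0],
    [1, [-0.05, 2.4, -0.05], 0],
    [1, [-0.05, 2.5, -0.05], 0]
  ]
}}

```text
time_s: 29.95
position: [0.4665, -0.4009, 0.0858]
ee_rot: [-0.288, -2.073, 2.072]
contact_force: [-0.2, -0.2, -4.9]
opening: 0.0697
```

```bash
python3 -c "
from h import *
P=N*.5585+T*-.259
print(P,need((*P,.0776),RY-np.pi/2)); s=observe(); print(s['position'],s['contact_force'].round(2),s['wrist_torque'].round(2),s['joint_positions'].round(2))"
```

```text
[ 0.46617708 -0.40209722] [array([-0.  ,  0.33,  0.05]), np.float64(0.0)]
[ 0.46648808 -0.40085242  0.08584005] [-0.15 -0.17 -4.94] [-0.05 -0.04  0.02] [-0.16  0.61  1.08  1.75 -0.59  1.15 -0.74]
```

Request:
{"name": "apply_moves", "arguments": {
  "commands": [
    [1, [0, 0.1, 0], 0],
    [1, [0, 0.2, 0], 0],
    [1, [0, 0.27, 0], 0],
    [1, [0, 0.31, 0], 0],
    [1, [0, 0.34, 0], 0],
    [1, [0, 0.35, 0], 0],
    [1, [0, 0.35, 0], 0],
    [1, [0, 0.35, 0], 0]
  ]
}}

```text
time_s: 30.75
position: [0.467, -0.4012, 0.0784]
ee_rot: [-0.289, -2.073, 2.073]
contact_force: [-0.6, 0.0, -4.5]
opening: 0.0695
```

Request:
{"name": "apply_moves", "arguments": {
  "commands": [
    [1, [0, 0.02, 0], 0],
    [1, [0, 0.04, 0], 0],
    [1, [0, 0.05, 0], 0],
    [1, [0, 0.06, 0], 0],
    [1, [0, 0.07, 0], 0],
    [1, [0, 0.08, 0], 0],
    [1, [0, 0.08, 0], 0],
    [1, [0, 0.08, 0], 0]
  ]
}}

```text
time_s: 31.55
position: [0.4671, -0.4014, 0.0775]
ee_rot: [-0.29, -2.074, 2.073]
contact_force: [-3.7, 3.1, 10.5]
opening: 0.0695
```

Request:
{"name": "apply_moves", "arguments": {
  "commands": [
    [1, [0, -0.04, 0], 0],
    [0.2, [0, -0.04, 0], 0],
    [0.1, [0, -0.04, 0], 0],
    [0, [0, -0.04, 0], 0],
    [0, [0, -0.04, 0], 0],
    [0, [0, -0.04, 0], 0],
    [0, [0, -0.04, 0], 0],
    [0, [0, -0.04, 0], 0]
  ]
}}

```text
time_s: 32.35
position: [0.467, -0.4012, 0.0773]
ee_rot: [-0.289, -2.073, 2.073]
contact_force: [-0.1, -0.2, 0.6]
opening: 0.0854
```

Request:
{"name": "apply_moves", "arguments": {
  "commands": [
    [0, [0, -0.3, 0], 0],
    [0, [0, -0.9, 0], 0],
    [0, [0, -1.8, 0], 0],
    [0, [0, -2.8, 0], 0],
    [0, [0, -3.8, 0], 0],
    [0, [0, -4.8, 0], 0],
    [0, [0, -5.4, 0], 0],
    [0, [0, -5.6, 0], 0]
  ]
}}

```text
time_s: 33.15
position: [0.4673, -0.4018, 0.2195]
ee_rot: [-0.292, -2.073, 2.075]
contact_force: [0.7, 0.3, -0.3]
opening: 0.0857
```

```bash
python3 -c "
from h import *
print(need((.45,.1,.25))); s=observe(); print(s['position'],s['contact_force'].round(2),s['opening'],s['joint_positions'].round(2))
d=imaging.get_image('scene'); cv2.imwrite('pics/s4.png',d['img'])
cv2.imwrite('pics/v4.png',cv2.resize(d['img'][140:350,140:600],None,fx=1.7,fy=1.7,interpolation=2))
"
```

```text
[array([  6.16,  -1.25, -19.12])]
[ 0.46733265 -0.4018036   0.21951854] [ 0.69  0.25 -0.33] 0.08573507674887178 [-0.24  0.5   1.21  1.61 -0.47  1.36 -0.82]
```

View pics/v4.png

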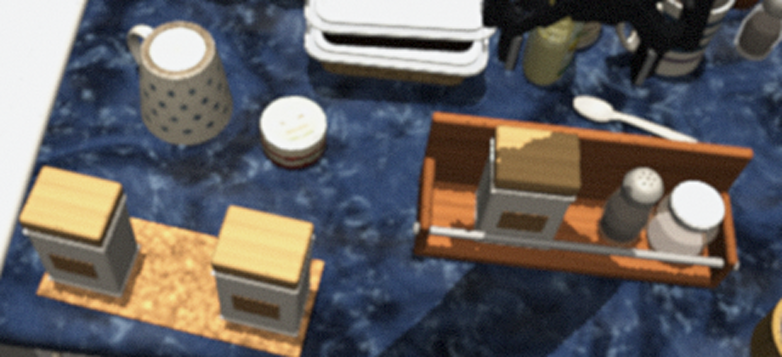

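The full caddy stands level in the rack behind the rail, with its lid at about crop (537,157). Caddies 1 and 3 are at their places at (73,203) and (265,243), mug and pot are undisturbed, and the gripper is clear. One last numeric check, then I'll hand in.

```bash
python3 -c "
from h import *
d=load('scene'); i0=d['img']; i1=cv2.imread('pics/s4.png')
m=cv2.inRange(cv2.cvtColor(i1,40),(17,70,140),(30,190,255)); m=cv2.morphologyEx(m,cv2.MORPH_OPEN,np.ones((3,3))); m[:,330:]=0
for c in cv2.findContours(m,0,2)[0]:
    if cv2.contourArea(c)<500: continue
    r=cv2.minAreaRect((onplane(d,c[:,0],.114)[:,:2]*1000).astype(np.float32)); print(np.round(r[0],1),np.round(r[1],1),round(r[2],1))
m=cv2.inRange(cv2.cvtColor(i1,40),(15,60,50),(32,200,255)); m[:, :425]=0; m[:,485:]=0; m[:210]=0;m[255:]=0
m=cv2.morphologyEx(m,cv2.MORPH_OPEN,np.ones((3,3)))
for c in cv2.findContours(m,0,2)[0]:
    if cv2.contourArea(c)>500:
        r=cv2.minAreaRect((onplane(d,c[:,0],.122)[:,:2]*1000).astype(np.float32)); p=np.array(r[0]); print('rack',np.round(r[0],1),np.round(r[1],1),round(r[2],1),p@N,p@T)
print('mug/pot diff',cv2.absdiff(i0[140:245,210:340],i1[140:245,210:340]).mean())
print(ticket.close_job())"
```

```text
[380.8 -98.3] [75.9 45. ] 60.7
[ 424.8 -162.2] [80.  53.9] 67.2
[481.7 -19.1] [69.9 53.8] 67.2
rack [ 462.1 -398.7] [71.2 63.1] 73.3 553.6203501843415 -256.85930101947054
mug/pot diff 2.635091575091575
the job is handed in; nothing more can be done
None
```

I lifted and put back all three caddies, and caddy 2 (the middle one) was the full one. It now stands in the rack's empty place, and the job is handed in at about 33 s of the 72 s allowed. No verdict was given.

- **Weighing:** the first lifts read about 1.8 N, 3.8 N and 1.1 N for caddies 1, 2 and 3. Caddy 2 read about 5 N on later lifts.
- **Placing:** I set caddy 2 on the bare counter and took a new grip on its left and right sides. I then lowered it into the rack until the wrist force showed contact, and let go. On the counter I let go while the arm still carried its weight, so it may have dropped up to about 1 mm there.
- **Last checks:** the final picture shows caddy 2 level between the rail and the back board. Caddies 1 and 3 are on the mat in their places, mug and pot look undisturbed, and the gripper is open and clear.
- **Caddy positions:** caddy 1's lid measured within 1 mm of its start.
- **Checks that disagreed:** two colour masks took in more than the lid.
  - **Caddy 3:** the lid came out 80 mm long instead of 70, and its centre 4.6 mm off.
  - **Caddy 2 in the rack:** the lid came out 63 mm deep instead of 54, and its centre about 5 mm too far forward. The gripper's position at release puts it within about 1 mm of the place's middle in depth.

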